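# Fetch the key from under the wire rack with the reacher

### The job

The key with the round black head has slid under the low wire rack. Hold the short reacher by its handle, slide it in under the rack with its jaws open, squeeze its trigger to close the jaws on the key's round head, and with the jaws still closed pull the key out until it lies on the open table about 10 cm in front of the rack. Then let go of the reacher so that its jaws open and leave both lying on the table.

Things in the scene. Friction and masses are not known exactly. Their poses are not given: they have to be found in the camera images.
- reacher: Reacher lying flat, 264 x 74 mm, 0.25 kg, slides easily. Origin: underside, mid handle; x towards the jaws, z up. Handle: two upright plates 66 mm long, 70 high, outer faces y = -31 (fixed) and +31 mm (trigger), free between above 20 mm; pinch both from above along y. Jaws: rubber pads at x = 181-231, z = 2-24 mm, inner faces at y = -30 and +30. All ahead of the handle is under 25 mm high.
- trigger (a joint): How far the trigger plate is pressed to the fixed one, m: 0 relaxed (handle 62 mm wide, jaws 60 mm apart), 0.032 full (30 and 28 mm). The jaws close as the plates do, about the same middle line. Spring 6 N at the start, 11 N at the end: pinched to 56 mm the reacher is held, jaws still open. The moving jaw is sprung and holds the key with 6 N, so a 20 N grip squeezes it fully, harmlessly.
- key: Key lying flat under the rack, 0.03 kg: round black plastic head 32 mm in diameter, 12 mm thick, and a steel blade 10 mm wide reaching 51 mm from the head's middle. Origin: centre of the head's underside; x along the blade, which points away from the rack's front within 25 degrees. A flat green spatula head lies 110 mm beside it, left or right; an all-metal key lies elsewhere in the open.
- rack: Low wire rack, fixed: 160 mm (x) by 260 mm (y), deck wires 26 mm apart at 53 mm height, 48 mm clear below, a leg at each corner, sides open. Origin: on the table under its middle; x points from front to back. The reacher goes in along x at the front edge (x = -80 mm), the side towards the reacher; the key's head lies 40 to 60 mm behind that edge, about 55 mm left or right of the middle.

How it is judged:
By the outcome, as a careful person would: the job done as asked, in the order asked, and still so for the second after the job is handed in, with the robot touching nothing.
It also fails if it takes over 42 s, if anything falls off the work surface, if the arm or the gripper's body presses on something with over 40 N, if the wrist force passes 120 N, or if a joint passes its speed limit or range.

### The arm

A 7-joint arm with a two-finger parallel gripper is mounted at the origin on the work surface. World frame = base frame: x ahead of the robot, y to its left, z up, the work surface at z = 0. Lengths are in m, angles in rad, forces in N, time in s.
With the tool pointing down it reaches from about 0.4 to 0.875 m from the base axis. Payload 19.3 kg.
Tool frame: the origin (TCP) lies at the very end of the fingers, on their centre line; the grasp point (between the pads) lies 19 mm behind it; z points along the fingers, y is the line along which they close (so a half turn about z gives the same grasp; the last joint's range is limited). The gripper opens to 85 mm and grips with 20 to 120 N. Pads are 22 mm wide; open, the fingers measure 114 mm over their backs; the gripper's body (76 mm by 85 mm) begins 54 mm behind the grasp point. The pads swing forward as they close: fully open they stand 13 mm farther back than shut.
Start: joints at [-1.255, 0.521, -0.036, 1.599, 0.021, 1.021, -0.113], TCP at [0.235, 0.579, 0.231] pointing down, gripper open.
Joint ranges: [-2.91, 2.91], [-0.3, 2.13], [-1.5, 1.42], [0.17, 2.43], [-1.26, 4.41], [0.16, 1.93], [-2.52, 2.52]. Speed limits (rad/s): [1.89, 1.89, 2.39, 2.39, 3.01, 3.01, 3.01].

### API

Orientations are given as [roll, pitch, yaw] about the fixed x, y, z axes, in that order (R = Rz(yaw) Ry(pitch) Rx(roll)).
In Python, from workcell import bot gives the robot as it stands.
- The arm moves only by the tool carry_out, never from a script. Its argument "rows" is a list that holds one entry, the list of rows, each a list of 4 numbers: the shift along the tool's x, y, z in m, then the turn about the tool's z in degrees. In form: [[[x, y, z, twist], ...]]. A call has 1 to 12 rows; each row is the pose to reach, as a shift and turn from the pose commanded when the call began, along the tool's axes at that moment; what a row does not reach only later rows make up. A row lasts 1/12 s, in which the tool goes at most 41.7 mm and 7.16 degrees, less where a joint would pass 70% of its speed; a pose out of reach is approached as far as the arm can. A call with a gripper value outside its range is refused whole. "grip" is the finger opening in m, from 0 to 0.0854, set as the call begins (left out, the last holds). The fingers move at their own pace and stop on an object; "grip_force" is the grip in N (left out, the last holds). Time passes only in rows, so rows that repeat a pose let the fingers close. It gives the time, the measured TCP pose, the force, the opening and the grip force at its end, in the units of the state.
- bot.observe(): the state, without advancing time (a new reading comes with each control period).
- bot.grab_frame(name): name is "scene" or "side" or "wrist"; returns a dict with "pixels" (384x512x3 uint8, red, green, blue), "K" (3x3 intrinsics, pixels), "k1" (the pictures are not rectified: a ray, as slopes to the right and down, at radius r is drawn at 1 + k1 r^2 times it, then the intrinsics apply), "pose" (4x4, takes a point from camera to world coordinates). Camera axes: x right, y down, z forward; pixel columns grow to the right and rows downward; lengths in m; the calibration is good to about 2 mm. A picture is of the moment at which its call begins. There is no depth.
- bot.job_done(): hands the job in; it is judged then, once.
Trained networks look in a picture, given as the dict that the camera call returned (one of the last four; its "shot" number tells which), for a name from the list of things; names that differ only in an ending like _2 or _b are one class to them, and where a whole thing is asked for, a point or a joint stands for the part that bears it (a point fixed in the world has none). Each returns a list of dicts, best first, with "conf" (0 to 1); they miss things now and then, are a little off and sometimes report something else, mostly with a low value. They report only what shows in the picture. A call takes as long as a camera call.
- bot.look_for(picture, label): "position" ([column, row] in pixels, amid what is visible of it).
- bot.regions_of(picture, label): "region" (384x512 bool, what is visible of it) and "position" ([column, row] in pixels, amid what is visible of it).
- bot.spot_point(picture, label): "position" ([column, row] in pixels: a listed point, or the origin of a listed thing).
The state is a dict: "clock": time; "qpos": joint angles; "qd": joint speeds; "joint_efforts": joint torques, N m; "position": TCP position; "tool_rot": TCP orientation; "force": force on the tool from outside, world axes, zero at the start; "moment": the same for the moment, N m; "grip_width": finger opening in m; "finger_force": force on a finger pad.
Only numpy, scipy, OpenCV 4.12 (cv2) and the standard library are available. Lean on these libraries where they do the work, as an engineer would, in place of code of your own. Each camera call takes 0.05 s, during which the arm holds its last target. There are 200 camera calls.

## Working session

There is one attempt and no reset: what is moved stays moved. The work goes in short steps, Python scripts to look and compute and a tool call to move; the robot and the scene stay as the last step left them, time stands still between calls to the robot, and variables do not carry over. Pictures are saved under pics/ and viewed, at most 10 in all, crops included, and the job is handed in when it is done.

Besides the shell and the picture viewer there is one more tool, called after "Request:" in YAML: its name, and indented under it one key for each argument. carry_out: Moves the arm, as the interface text tells. Its arguments: {"type":"object","properties":{"rows":{"type":"array","items":{"type":"array","items":{"type":"array","items":{"type":"number"}}}},"grip":{"type":"number"},"grip_force":{"type":"number"}},"required":["rows"]}

```bash
mkdir -p pics; cat > h.py <<'E'
import numpy as np, cv2
from workcell import bot
def ray(f,p):
    K=np.array(f["K"]);T=np.array(f["pose"])
    d=np.array([(p[0]-K[0,2])/K[0,0],(p[1]-K[1,2])/K[1,1]]);u=d.copy()
    for _ in range(20): u=d/(1+f["k1"]*(u@u))
    return T[:3,3],T[:3,:3]@np.array([u[0],u[1],1])
def atz(f,p,z):
    o,d=ray(f,p); return o+d*(z-o[2])/d[2]
def proj(f,P):
    K=np.array(f["K"]);T=np.array(f["pose"])
    c=T[:3,:3].T@(np.array(P)-T[:3,3]);u=c[:2]/c[2];u=u*(1+f["k1"]*(u@u))
    return [K[0,0]*u[0]+K[0,2],K[1,1]*u[1]+K[1,2]]
def save(f,n): cv2.imwrite("pics/"+n,cv2.cvtColor(f["pixels"],cv2.COLOR_RGB2BGR))
E
python3 - <<'E'
from h import *
fs=[]
for c in ["scene","side"]:
    f=bot.grab_frame(c); fs.append(f["pixels"])
    print(c,np.round(f["pose"],3).tolist(),f["k1"])
    for n in ["reacher","trigger","key","rack"]:
        for r in bot.spot_point(f,n)[:3]: print("spot",n,np.round(r["position"]),round(r["conf"],2),np.round(atz(f,r["position"],0),3))
        for r in bot.look_for(f,n)[:3]: print("look",n,np.round(r["position"]),round(r["conf"],2),np.round(atz(f,r["position"],0.0),3))
im=np.vstack(fs)[:,:,::-1]
im=cv2.resize(np.hstack(fs)[:,:,::-1],(800,300)); 
for i,p in enumerate(fs): cv2.imwrite(f"pics/a{i}.png",cv2.resize(p[:,:,::-1],(800,600),interpolation=cv2.INTER_CUBIC))
print(bot.observe())
E
```

```text
scene [[-0.133, 0.722, -0.679, 1.12], [0.991, 0.097, -0.092, 0.142], [-0.001, -0.685, -0.728, 0.598], [0.0, 0.0, 0.0, 1.0]] -0.13761222006495594
spot reacher [117. 180.] 0.74 [ 0.575 -0.175  0.   ]
look reacher [141. 168.] 0.87 [ 0.541 -0.141  0.   ]Traceback (most recent call last):
  File "<stdin>", line 7, in <module>
ValueError: it knows: key, rack, reacher
```

```bash
python3 - <<'E'
from h import *
fs=[]
for c in ["scene","side"]:
    f=bot.grab_frame(c); fs.append(f["pixels"])
    print(c,np.round(f["pose"],3).tolist(),f["k1"])
    for n in ["reacher","key","rack"]:
        for r in bot.spot_point(f,n)[:3]: print("spot",n,np.round(r["position"]),round(r["conf"],2),np.round(atz(f,r["position"],0),3))
        for r in bot.look_for(f,n)[:3]: print("look",n,np.round(r["position"]),round(r["conf"],2),np.round(atz(f,r["position"],0.0),3))
for i,p in enumerate(fs): cv2.imwrite(f"pics/a{i}.png",cv2.resize(p[:,:,::-1],(800,600),interpolation=cv2.INTER_CUBIC))
o=bot.observe();print(o["clock"],o["position"],o["tool_rot"])
E
```

```text
scene [[-0.133, 0.722, -0.679, 1.12], [0.991, 0.097, -0.092, 0.142], [-0.001, -0.685, -0.728, 0.598], [0.0, 0.0, 0.0, 1.0]] -0.13761222006495594
spot reacher [119. 180.] 0.57 [ 0.576 -0.171  0.   ]
spot reacher [360. 224.] 0.21 [0.621 0.256 0.   ]
look reacher [142. 165.] 0.85 [ 0.533 -0.14   0.   ]
spot key [358. 222.] 0.58 [0.617 0.254 0.   ]
look key [363. 222.] 0.58 [0.615 0.262 0.   ]
look key [144. 172.] 0.5 [ 0.551 -0.132  0.   ]
spot rack [369. 199.] 0.85 [0.563 0.273 0.   ]
look rack [383. 200.] 0.66 [0.563 0.298 0.   ]
side [[-0.985, -0.074, 0.155, 0.463], [-0.171, 0.517, -0.839, 0.737], [-0.018, -0.853, -0.522, 0.476], [0.0, 0.0, 0.0, 1.0]] -0.12607898393159805
spot reacher [279. 163.] 0.58 [ 0.571 -0.172  0.   ]
spot reacher [213. 283.] 0.18 [0.624 0.255 0.   ]
look reacher [275. 177.] 0.56 [ 0.57  -0.101  0.   ]
spot key [215. 283.] 0.76 [0.621 0.253 0.   ]
spot key [247. 298.] 0.44 [0.563 0.279 0.   ]
look key [210. 284.] 0.57 [ 0.629  0.257 -0.   ]
spot rack [247. 298.] 0.84 [0.564 0.278 0.   ]
look rack [260. 296.] 0.84 [0.545 0.272 0.   ]
0.85 [0.23518423 0.57906121 0.23130333] [ 3.14158165e+00 -9.92075797e-06  2.75584980e+00]
```

View pics/a0.png

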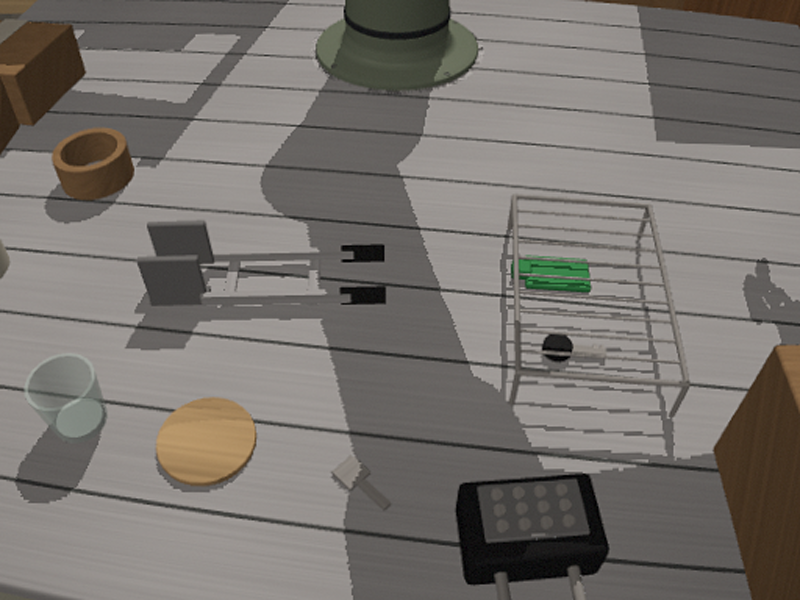

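View pics/a1.png

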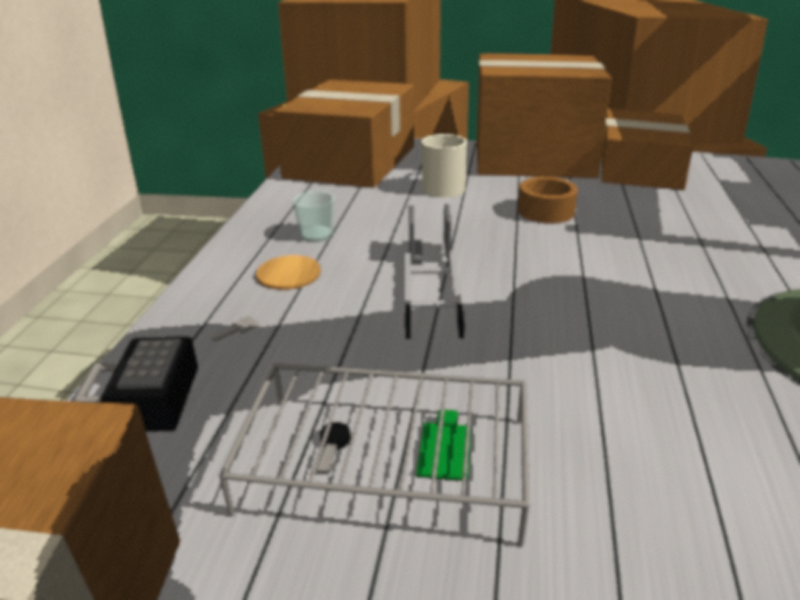

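The scene view shows the reacher with its handle near native pixel (115,170) and its jaws pointing at the rack. The black-headed key is at about (357,223) under the right front of the rack, and the spatula is to its left. The side view agrees. The metal decoy key lies in the open, near (228,308).

```bash
python3 - <<'E'
from h import *
f=bot.grab_frame("scene");s=.64
P=lambda x,y,z: atz(f,(x*s,y*s),z)
c=[P(514,197,.053),P(650,207,.053),P(686,383,.053),P(515,378,.053)]
for p in c: print("rack",p.round(3))
print("center",np.mean(c,0).round(3), "yaw x", np.degrees(np.arctan2(*( (c[1]-c[0]+c[2]-c[3])[[1,0]]))), "yaw y",np.degrees(np.arctan2(*((c[0]-c[3])[[1,0]]))), np.degrees(np.arctan2(*((c[1]-c[2])[[1,0]]))))
j=[P(385,247,.024),P(386,289,.024)]
h=[P(151,223,.07),P(207,222,.07),P(139,257,.07),P(199,257,.07)]
for p in j: print("jaw tip",p.round(3))
for p in h: print("handle top",p.round(3))
a=np.mean(j,0);b=np.mean(h,0); d=a-b; print("handle mid",b.round(3),"yaw",np.degrees(np.arctan2(d[1],d[0])),np.hypot(*d[:2]))
r=bot.regions_of(f,"key")
for k in r[:2]: print(k["conf"],k["position"],k["region"].sum())
print("key head",P(557,347,.012).round(3))
E
```

```text
rack [0.439 0.196 0.053]
rack [0.434 0.357 0.053]
rack [0.691 0.363 0.053]
rack [0.704 0.201 0.053]
center [0.567 0.279 0.053] yaw x 93.39840676729627 yaw y -178.73339942551553 -178.55856294268165
jaw tip [0.514 0.053 0.024]
jaw tip [0.58  0.063 0.024]
handle top [ 0.558 -0.204  0.07 ]
handle top [ 0.548 -0.141  0.07 ]
handle top [ 0.612 -0.197  0.07 ]
handle top [ 0.603 -0.132  0.07 ]
handle mid [ 0.58  -0.169  0.07 ] yaw 98.30294710944928 0.22886024088168508
0.92 [363.1, 224.0] 390
key head [0.627 0.249 0.012]
```

Request:
carry_out:
  rows:
    - [[-0.03,-0.028,0,3],[-0.06,-0.056,0,6],[-0.09,-0.085,0,9],[-0.12,-0.113,0,12],[-0.15,-0.141,0,15],[-0.18,-0.17,0,18],[-0.21,-0.198,0,21],[-0.24,-0.226,0,24],[-0.27,-0.254,0,27],[-0.3,-0.283,0,30],[-0.3,-0.283,0,30],[-0.3,-0.283,0,30]]

```text
clock: 1.95
position: [0.4074, 0.2022, 0.2316]
tool_rot: [3.141, 0.0, 2.228]
force: [0.2, 1.5, 0.5]
grip_width: 0.0854
finger_force: 0.0
```

Request:
carry_out:
  rows:
    - [[-0.04,-0.009,0,3],[-0.08,-0.018,0,6],[-0.12,-0.027,0,9],[-0.16,-0.036,0,12],[-0.2,-0.046,0,15],[-0.24,-0.056,0.01,18],[-0.28,-0.065,0.02,21],[-0.32,-0.074,0.03,24],[-0.36,-0.083,0.04,27],[-0.398,-0.093,0.05,30],[-0.398,-0.093,0.05,30],[-0.398,-0.093,0.05,30]]

```text
clock: 2.95
position: [0.5779, -0.1682, 0.1801]
tool_rot: [-3.14, 0.0, 1.707]
force: [-0.8, 0.7, 0.3]
grip_width: 0.0854
finger_force: 0.0
```

```bash
python3 - <<'E'
from h import *
f=bot.grab_frame("wrist");cv2.imwrite("pics/w1.png",f["pixels"][:,:,::-1])
print(bot.observe()["position"],bot.observe()["tool_rot"],np.round(f["pose"],3).tolist())
for r in bot.spot_point(f,"reacher")[:2]: print(r["conf"],r["position"],atz(f,r["position"],0))
np.savez("w1.npz",K=f["K"],k1=f["k1"],pose=f["pose"])
E
```

```text
[ 0.5778073  -0.16644994  0.18056275] [-3.14051521e+00 -6.70369599e-04  1.70942302e+00] [[0.991, 0.13, 0.038, 0.568], [0.135, -0.944, -0.301, -0.092], [-0.003, 0.304, -0.953, 0.323], [0.0, 0.0, 0.0, 1.0]]
0.92 [259.3, 169.8] [ 0.58099368 -0.17284878  0.        ]
```

View pics/w1.png

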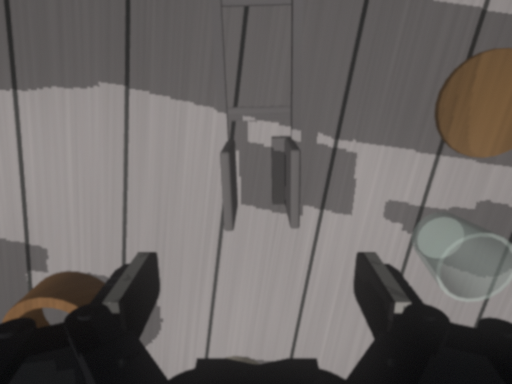

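```bash
python3 - <<'E'
from h import *
f=dict(np.load("w1.npz"));f["k1"]=float(f["k1"])
for p in [(222,152),(224,229),(299,150),(299,227)]: print(p,atz(f,p,.07).round(4))
for p in [(222,5),(293,5)]: print("rail",atz(f,p,.015).round(4))
E
```

```text
(222, 152) [ 0.548  -0.1453  0.07  ]
(224, 229) [ 0.5563 -0.209   0.07  ]
(299, 150) [ 0.6061 -0.1358  0.07  ]
(299, 227) [ 0.6172 -0.1988  0.07  ]
rail [ 0.5312 -0.0363  0.015 ]
rail [ 0.5886 -0.0286  0.015 ]
```

The wrist view shows the two handle plates at (226,190) and (296,190), with the handle middle at about (0.582, -0.172) and yaw near 98.6°. The plates measure 60 mm apart, which fits the reacher. I'll go down on it now.

Request:
carry_out:
  rows:
    - [[-0.005,0.003,0.03,-1],[-0.005,0.003,0.06,-1],[-0.005,0.003,0.09,-1],[-0.005,0.003,0.11,-1],[-0.005,0.003,0.13,-1],[-0.005,0.003,0.147,-1],[-0.005,0.003,0.147,-1]]

```text
clock: 3.63
position: [0.5803, -0.169, 0.032]
tool_rot: [-3.139, -0.002, 1.729]
force: [-0.7, -0.1, -0.9]
grip_width: 0.0854
finger_force: 0.0
```

Request:
carry_out:
  rows:
    - [[0,0,0,0],[0,0,0,0],[0,0,0,0],[0,0,0,0],[0,0,0,0],[0,0,0,0],[0,0,0,0],[0,0,0,0]]
  grip: 0.056
  grip_force: 20

```text
clock: 4.3
position: [0.5835, -0.1713, 0.0365]
tool_rot: [3.137, 0.001, 1.727]
force: [4.5, 1.8, 5.8]
grip_width: 0.0561
finger_force: 9.2
```

```bash
python3 - <<'E'
from h import *
o=bot.observe();print({k:np.round(o[k],4) for k in ["clock","position","tool_rot","force","grip_width","finger_force","qpos"]})
f=bot.grab_frame("scene");cv2.imwrite("pics/s2.png",cv2.resize(f["pixels"],(800,600),interpolation=cv2.INTER_CUBIC)[:,:,::-1])
E
```

```text
{'clock': np.float64(4.3), 'position': array([ 0.5835, -0.1713,  0.0365]), 'tool_rot': array([3.1372e+00, 9.0000e-04, 1.7270e+00]), 'force': array([4.4767, 1.8343, 5.7702]), 'grip_width': np.float64(0.0561), 'finger_force': np.float64(9.1859), 'qpos': array([-0.0081,  0.7784,  0.2923,  1.7879, -0.3554,  0.6227,  0.6511])}
```

View pics/s2.png

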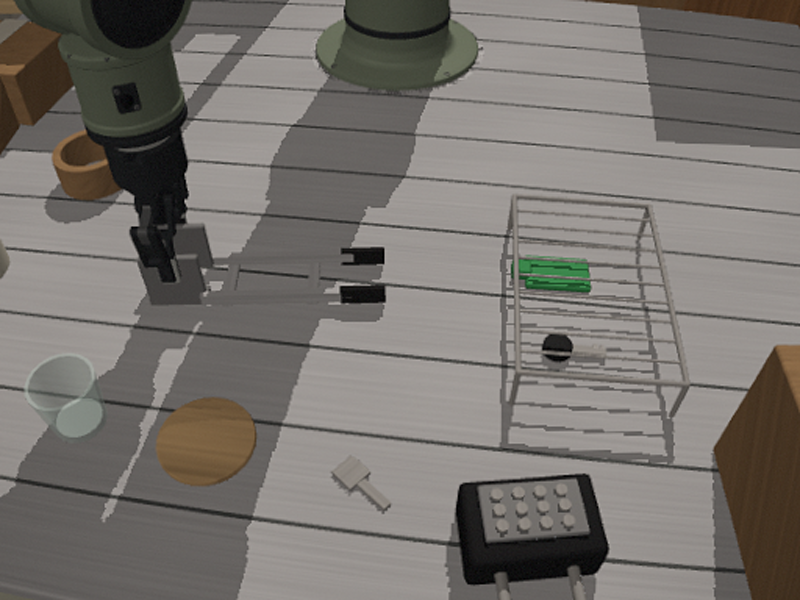

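The gripper is holding both handle plates at 56 mm, and the jaws at about (230,175) native are still open. Next I'll swing the reacher onto the key's line.

Request:
carry_out:
  rows:
    - [[0.005,0.003,-0.002,1],[0.015,0.01,-0.002,2],[0.027,0.017,-0.002,3],[0.039,0.025,-0.002,4],[0.051,0.033,-0.002,5],[0.063,0.041,-0.002,6],[0.075,0.048,-0.002,7],[0.087,0.056,-0.002,7],[0.097,0.062,-0.002,7],[0.103,0.066,-0.002,7],[0.103,0.066,-0.002,7],[0.103,0.066,-0.002,7]]

```text
clock: 5.35
position: [0.6309, -0.0594, 0.0365]
tool_rot: [3.141, -0.0, 1.605]
force: [0.5, 2.1, 1.8]
grip_width: 0.0561
finger_force: 7.2
```

```bash
python3 - <<'E'
from h import *
o=bot.observe();print({k:np.round(o[k],4) for k in ["clock","position","tool_rot","force","grip_width","finger_force"]})
fw=bot.grab_frame("wrist")
for r in bot.spot_point(fw,"key")[:2]: print("w key",r["conf"],r["position"],atz(fw,r["position"],0))
f=bot.grab_frame("scene")
for r in bot.spot_point(f,"reacher")[:1]: print("s reacher",r["conf"],r["position"],atz(f,r["position"],0))
for r in bot.spot_point(f,"key")[:1]: print("s key",r["conf"],r["position"],atz(f,r["position"],0))
def z(p): return p[:,:,::-1]
a=cv2.resize(z(fw["pixels"]),(400,300),interpolation=cv2.INTER_AREA)
b=cv2.resize(z(f["pixels"])[110:290,150:460],(800,465),interpolation=cv2.INTER_CUBIC)
cv2.imwrite("pics/s3.png",b); cv2.imwrite("pics/w3.png",cv2.resize(z(fw["pixels"])[:260],(800,406)))
np.savez("s3.npz",K=f["K"],k1=f["k1"],pose=f["pose"]);np.savez("w3.npz",K=fw["K"],k1=fw["k1"],pose=fw["pose"])
E
```

```text
{'clock': np.float64(5.35), 'position': array([ 0.6309, -0.0594,  0.0365]), 'tool_rot': array([ 3.1411e+00, -2.0000e-04,  1.6046e+00]), 'force': array([0.5359, 2.1327, 1.818 ]), 'grip_width': np.float64(0.0561), 'finger_force': np.float64(7.2289)}
s reacher 0.89 [172.3, 206.4] [ 0.6241119  -0.05943066  0.        ]
s key 0.88 [359.3, 223.9] [0.62062812 0.25546051 0.        ]
```

View pics/s3.png

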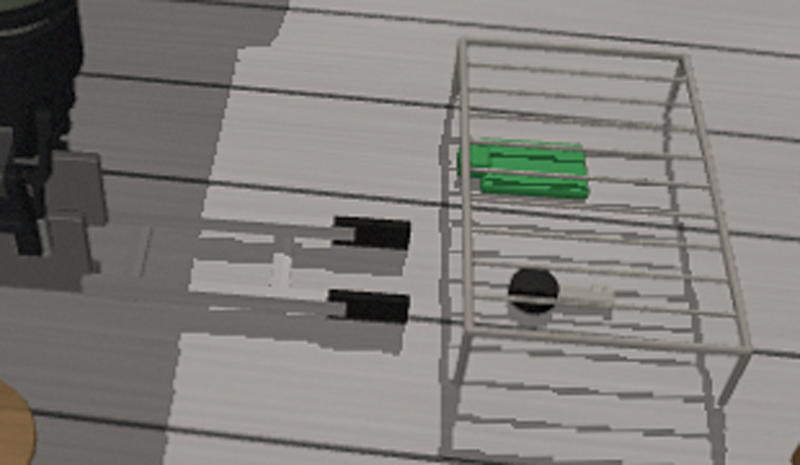

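View pics/w3.png

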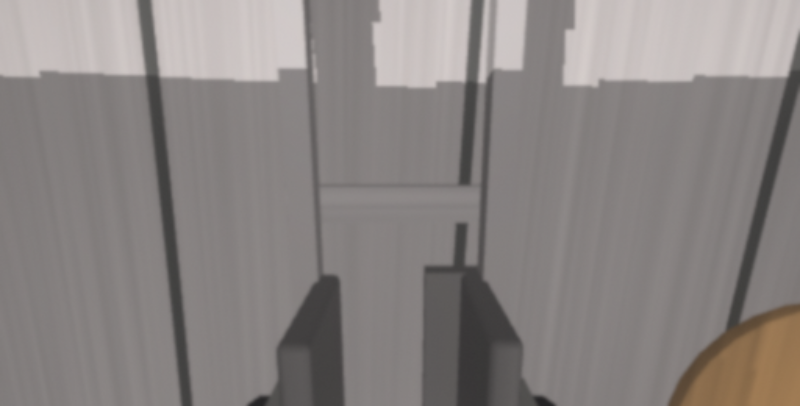

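```bash
python3 - <<'E'
from h import *
f=dict(np.load("s3.npz"));f["k1"]=float(f["k1"])
P=lambda x,y,z: atz(f,(150+x*310/800,110+y*180/465),z).round(4)
print("upper inner bot",P(408,249,.002),P(335,245,.002)); print("lower inner top",P(410,291,.024),P(330,290,.024))
print("head bottom-centre via top", P(533,289,.012), "front,back extents",P(508,291,.008),P(558,291,.008))
print("rack front edge", P(462,42,.053),P(469,327,.053))
E
```

```text
upper inner bot [0.5951 0.1691 0.002 ] [0.598  0.1213 0.002 ]
lower inner top [0.6484 0.1711 0.024 ] [0.654  0.1224 0.024 ]
head bottom-centre via top [0.627  0.2488 0.012 ] front,back extents [0.6273 0.2336 0.008 ] [0.6232 0.2654 0.008 ]
rack front edge [0.4396 0.1957 0.053 ] [0.6942 0.2044 0.053 ]
```

The crop shows the jaws open, with the mid-line at about x = 0.622 at the tips. The key head at (533,289) in the crop is at about (0.624, 0.250). I need to advance 105 mm, plus 4 mm sideways.

Request:
carry_out:
  rows:
    - [[0.004,0.002,0,0],[0.014,0.004,0,0],[0.025,0.004,0,0],[0.036,0.004,0,0],[0.047,0.004,0,0],[0.058,0.004,0,0],[0.069,0.004,0,0],[0.08,0.004,0,0],[0.09,0.004,0,0],[0.099,0.004,0,0],[0.105,0.004,0,0],[0.105,0.004,0,0]]

```text
clock: 6.6
position: [0.6312, 0.0475, 0.0364]
tool_rot: [3.141, -0.0, 1.606]
force: [-1.0, 5.8, 6.5]
grip_width: 0.0565
finger_force: 6.7
```

```bash
python3 - <<'E'
from h import *
o=bot.observe();print({k:np.round(o[k],4) for k in ["clock","position","tool_rot","force","grip_width","finger_force"]})
f=bot.grab_frame("scene")
for r in bot.spot_point(f,"key")[:1]: print("s key",r["conf"],r["position"],atz(f,r["position"],0))
cv2.imwrite("pics/s4.png",cv2.resize(f["pixels"][110:290,150:460,::-1],(800,465),interpolation=cv2.INTER_CUBIC))
E
```

```text
{'clock': np.float64(6.6), 'position': array([0.6312, 0.0475, 0.0364]), 'tool_rot': array([ 3.1413e+00, -5.0000e-04,  1.6056e+00]), 'force': array([-1.0438,  5.7794,  6.5188]), 'grip_width': np.float64(0.0565), 'finger_force': np.float64(6.7061)}
```

View pics/s4.png

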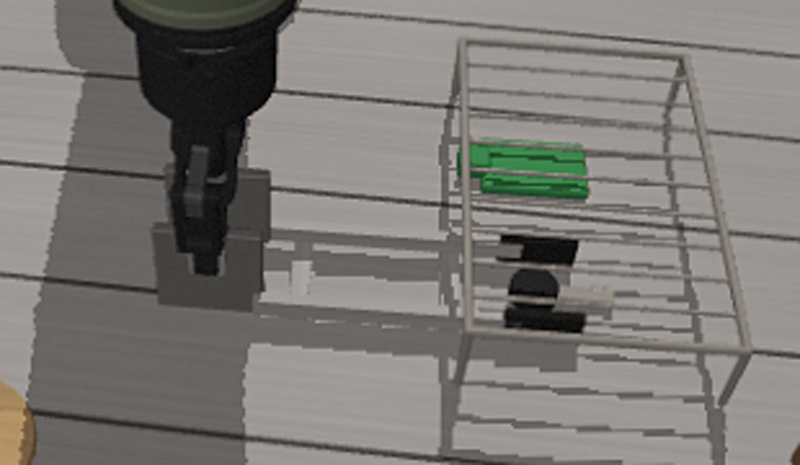

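The head at crop (533,288) sits between the two pads, which span columns 500–585, and the jaws are clear of the rack. Squeezing now.

Request:
carry_out:
  rows:
    - [[0,0,0,0],[0,0,0,0],[0,0,0,0],[0,0,0,0],[0,0,0,0],[0,0,0,0],[0,0,0,0],[0,0,0,0],[0,0,0,0],[0,0,0,0]]
  grip: 0.024
  grip_force: 22

```text
clock: 7.53
position: [0.6366, 0.0469, 0.0394]
tool_rot: [3.13, -0.001, 1.604]
force: [16.3, 3.1, 24.0]
grip_width: 0.0334
finger_force: 20.6
```

```bash
python3 - <<'E'
from h import *
o=bot.observe();print({k:np.round(o[k],4) for k in ["clock","position","tool_rot","force","grip_width","finger_force"]})
f=bot.grab_frame("scene")
cv2.imwrite("pics/s5.png",cv2.resize(f["pixels"][110:290,150:460,::-1],(800,465),interpolation=cv2.INTER_CUBIC))
E
```

```text
{'clock': np.float64(7.5333), 'position': array([0.6366, 0.0469, 0.0394]), 'tool_rot': array([ 3.1300e+00, -1.0000e-03,  1.6042e+00]), 'force': array([16.3498,  3.0808, 23.9562]), 'grip_width': np.float64(0.0334), 'finger_force': np.float64(20.5635)}
```

View pics/s5.png

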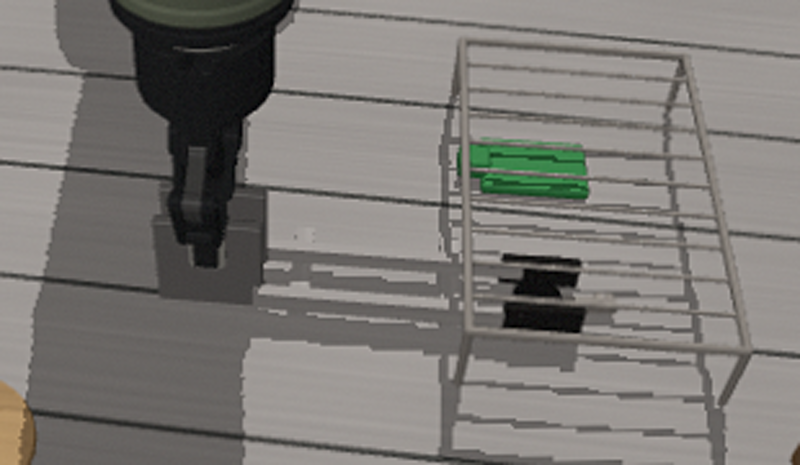

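The jaws have closed around the head at crop (540,290). The fingers swung forward and are pressing down with about 24 N, so I'll relieve that with a small lift before pulling.

Request:
carry_out:
  rows:
    - [[0,0,-0.001,0],[0,0,-0.002,0],[0,0,-0.003,0],[0,0,-0.003,0],[0,0,-0.003,0],[0,0,-0.003,0],[0,0,-0.003,0]]

```text
clock: 8.17
position: [0.6321, 0.0464, 0.0399]
tool_rot: [3.14, -0.001, 1.604]
force: [2.9, 1.7, 10.7]
grip_width: 0.0298
finger_force: 23.1
```

Request:
carry_out:
  rows:
    - [[-0.002,0,0,0],[-0.006,0,0,0],[-0.012,0,0,0],[-0.018,0,0,0],[-0.025,0,0,0],[-0.032,0,0,0],[-0.039,0,0,0],[-0.046,0,0,0],[-0.052,0,0,0],[-0.057,0,0,0],[-0.06,0,0,0],[-0.06,0,0,0]]

```text
clock: 9.17
position: [0.6337, -0.0131, 0.0399]
tool_rot: [3.141, -0.002, 1.605]
force: [1.5, 4.3, 13.6]
grip_width: 0.0292
finger_force: 22.8
```

```bash
python3 - <<'E'
from h import *
o=bot.observe();print({k:np.round(o[k],4) for k in ["clock","position","force","grip_width","finger_force"]})
f=bot.grab_frame("scene")
for r in bot.spot_point(f,"key")[:1]: print("s key",r["conf"],r["position"],atz(f,r["position"],0))
cv2.imwrite("pics/s6.png",cv2.resize(f["pixels"][110:290,150:460,::-1],(800,465),interpolation=cv2.INTER_CUBIC))
E
```

```text
{'clock': np.float64(9.1667), 'position': array([ 0.6337, -0.0131,  0.0399]), 'force': array([ 1.5185,  4.3373, 13.6145]), 'grip_width': np.float64(0.0292), 'finger_force': np.float64(22.8356)}
s key 0.78 [322.7, 222.8] [0.62605543 0.19501435 0.        ]
```

View pics/s6.png

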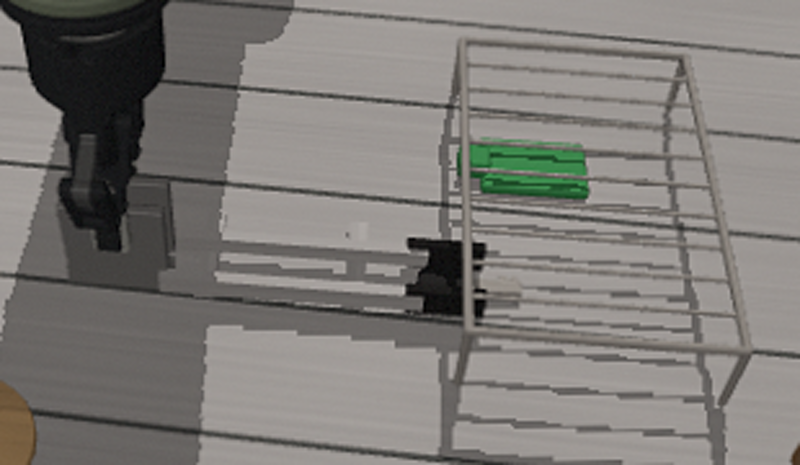

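The key is following in the jaws, with its head near y = 0.193. Pulling 90 mm more.

Request:
carry_out:
  rows:
    - [[-0.003,0,0,0],[-0.009,0,0,0],[-0.018,0,0,0],[-0.028,0,0,0],[-0.038,0,0,0],[-0.048,0,0,0],[-0.058,0,0,0],[-0.068,0,0,0],[-0.077,0,0,0],[-0.084,0,0,0],[-0.09,0,0,0],[-0.09,0,0,0]]

```text
clock: 10.27
position: [0.6368, -0.1038, 0.0399]
tool_rot: [3.141, -0.001, 1.604]
force: [0.9, 1.2, 13.1]
grip_width: 0.0296
finger_force: 22.7
```

```bash
python3 - <<'E'
from h import *
f=bot.grab_frame("scene")
for r in bot.spot_point(f,"key")[:2]: print("s key",r["conf"],r["position"],atz(f,r["position"],0))
E
```

```text
s key 0.8 [268.6, 218.0] [0.62752188 0.10547508 0.        ]
```

Request:
carry_out:
  rows:
    - [[0,0,0,0],[0,0,0,0],[0,0,0,0],[0,0,0,0],[0,0,0,0]]
  grip: 0.045

```text
clock: 10.78
position: [0.6358, -0.1045, 0.039]
tool_rot: [-3.141, -0.0, 1.604]
force: [-0.4, -0.7, -2.0]
grip_width: 0.0449
finger_force: 8.4
```

Request:
carry_out:
  rows:
    - [[0,0,0,0],[0,0,0,0],[0,0,0,0],[0,0,0,0],[0,0,0,0]]
  grip: 0.06

```text
clock: 11.2
position: [0.6361, -0.1047, 0.0393]
tool_rot: [-3.142, 0.0, 1.604]
force: [0.5, 0.8, -1.8]
grip_width: 0.0602
finger_force: 6.1
```

Request:
carry_out:
  rows:
    - [[0,0,0,0],[0,0,0,0],[0,0,0,0],[0,0,0,0],[0,0,0,0],[0,0,0,0],[0,0,0,0]]
  grip: 0.085

```text
clock: 11.78
position: [0.6361, -0.1047, 0.0393]
tool_rot: [3.142, 0.0, 1.604]
force: [0.3, 1.0, -0.1]
grip_width: 0.0851
finger_force: 0.0
```

Request:
carry_out:
  rows:
    - [[0,0,-0.005,0],[0,0,-0.015,0],[0,0,-0.03,0],[0,0,-0.05,0],[0,0,-0.075,0],[0,0,-0.1,0],[0,0,-0.13,0],[0,0,-0.15,0],[0,0,-0.15,0],[0,0,-0.15,0]]

```text
clock: 12.62
position: [0.6367, -0.1047, 0.1912]
tool_rot: [3.139, 0.0, 1.604]
force: [-0.3, -0.4, -0.3]
grip_width: 0.0849
finger_force: 0.0
```

```bash
python3 - <<'E'
from h import *
o=bot.observe();print({k:np.round(o[k],4) for k in ["clock","position","force","grip_width","finger_force"]})
f=bot.grab_frame("scene")
for n in ["key","reacher"]:
  for r in bot.spot_point(f,n)[:2]: print(n,r["conf"],r["position"],atz(f,r["position"],0))
cv2.imwrite("pics/s7.png",cv2.resize(f["pixels"][:,:,::-1],(800,600),interpolation=cv2.INTER_CUBIC))
E
```

```text
{'clock': np.float64(12.6167), 'position': array([ 0.6367, -0.1047,  0.1912]), 'force': array([-0.3432, -0.4486, -0.3041]), 'grip_width': np.float64(0.0849), 'finger_force': np.float64(0.0)}
key 0.71 [270.2, 217.1] [0.62524757 0.10790032 0.        ]
reacher 0.89 [143.9, 209.4] [ 0.637282   -0.10594178  0.        ]
```

View pics/s7.png

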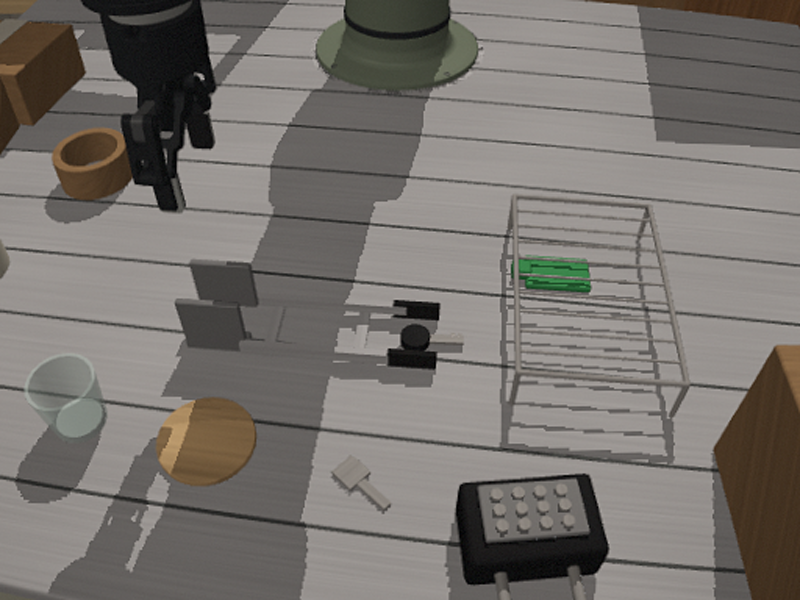

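The key lies at (415,337) in the enlarged view, about 9.5–10 cm in front of the rack. The reacher's jaws are open around it, and the gripper is clear.

```bash
python3 -c "
from workcell import bot
print(bot.job_done())"
```

```text
the job is handed in; nothing more can be done
None
```

The key was pulled out with the reacher and lies on the open table about 10 cm in front of the rack; the released reacher lies with its jaws open around the key, and the job was handed in at about 13 s.

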